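# Put the stamp away and shut the drawer

### The arm

A 6-joint arm with a two-finger parallel gripper is mounted at the origin on the work surface; the furniture and walls round the work are solid. World frame = base frame: x ahead of the robot, y to its left, z up, the work surface at z = 0. Lengths are in m, angles in rad, forces in N, time in s.
With the tool pointing down it reaches from about 0.275 to 0.825 m from the base axis. Payload 4.9 kg.
Tool frame: the origin (TCP) lies midway between the tips of the shut fingers; the grasp point (between the pads) lies 19 mm behind it (grip_point_offset is the distance from the TCP to the grasp point, in m); z points along the fingers, x is the direction in which the jaws open and shut, and the axes are right-handed (so a half turn about z gives the same grasp; the last joint's range is limited). The gripper opens to 85 mm and grips with 20 to 120 N. Pads are 22 mm wide; open, the fingers measure 114 mm over their backs; the gripper's body (76 mm by 85 mm) begins 54 mm behind the grasp point. The pads swing forward as they close: fully open they stand 13 mm farther back than shut.
Start: joints at [1.022, 0.326, -0.193, 1.052, 0, 1.437], TCP at [0.222, 0.503, 0.231] pointing down, gripper open.
Joint ranges: [-2.65, 2.65], [-0.97, 1.79], [-1.3, 1.35], [-1.93, 2.1], [-1.47, 1.37], [-3.14, 3.14]. Speed limits (rad/s): [2.57, 2.57, 3.14, 3.14, 3.14, 3.14].

### API

Orientations are given as a rotation vector (axis times angle).
In Python, from cell import * gives the robot as it stands. Calls block until the motion is done:
- movep(position, orientation): joint-space move of the TCP to a pose.
- move_l(position, velocity=0.15, rot=None, until_force=None): straight line of the TCP; rot=None keeps the orientation; velocity is the mean speed in m/s. With until_force (N) it stops when the force on the tool has changed by that much, and returns True; else False.
- set_joints(angles): joint-space move.
- let_go() and grab(newtons=None): open the fingers fully, or close them until they stop; newtons is the grip in N (None keeps the last).
- sleep(seconds).
- ik(position, orientation): joint angles nearest the present ones, or None.
- get_state(): the state.
- grab_frame(name): name is "side" or "top"; returns a dict with "img" (400x640x3 uint8, red, green, blue), "fx", "fy", "cx", "cy" (pixels), "k1" (the pictures are not rectified: a ray, as slopes to the right and down, at radius r is drawn at 1 + k1 r^2 times it, then the intrinsics apply), "cam_to_world" (4x4, takes a point from camera to world coordinates). Camera axes: x right, y down, z forward; pixel columns grow to the right and rows downward; lengths in m; the calibration is good to about 2 mm. A picture is of the moment at which its call begins. There is no depth.
A pose or a line that the arm cannot do raises MotionError and nothing moves.
- sign_off(): hands the job in, once; it reports no verdict.
Trained networks look in the newest picture that a camera, given by its name, has taken for a name from the list of things; names that differ only in an ending like _2 or _b are one class to them, and where a whole thing is asked for, a point or a joint stands for the part that bears it (a point fixed in the world has none). Each returns a list of dicts, best first, with "score" (0 to 1); they miss things now and then, are a little off and sometimes report something else, mostly with a low value. They report only what shows in the picture. A call takes as long as a camera call.
- spot_in(camera, name): "centre" ([column, row] in pixels, amid what is visible of it).
- silhouettes(camera, name): "mask" (400x640 bool, what is visible of it) and "centre" ([column, row] in pixels, amid what is visible of it).
- tip_of(camera, name): "centre" ([column, row] in pixels: a listed point, or the origin of a listed thing).
The state is a dict: "clock": time; "q": joint angles; "joint_velocities": joint speeds; "tau": joint torques, N m; "position": TCP position; "eef_rot": TCP orientation; "contact_force": force on the tool from outside, world axes, zero at the start; "wrist_torque": the same for the moment, N m; "finger_gap": opening from 0.0 (shut) to 1.0 (fully open).
Only numpy, scipy, OpenCV 4.12 (cv2) and the standard library are available. Lean on these libraries where they do the work, as an engineer would, in place of code of your own. Each camera call takes 0.05 s, during which the arm holds its last target.

### The job

Take the square wooden stamp that lies on its side on the left of the table, put it into the open bottom drawer of the small wooden chest, lying flat on the drawer's floor, then push the drawer fully shut. Leave the round stamp beside it, the wooden rib and the clay ball where they are.

Things in the scene. Friction and masses are not known exactly. Their poses are not given: they have to be found in the camera images.
- square_stamp_mid (a point): centre of the square wooden stamp, a plain pale wooden bar 18 x 18 x 60 mm, loose, lying on the table on one of its long sides (centre 9 mm up); its z axis runs along its 60 mm length; on the left half of the table (another such stamp standing far back on the right is only scenery)
- chest_top_front (a point): middle of the front edge of the top of a small chest of pale wood with three drawers one above the other, fixed, 205 mm high, 312 mm wide (y), 206 mm deep; x points into the chest. The upper two drawers stay shut; their brass knobs stand 18 mm out from this edge, at y = 0, 98 and 162 mm above the table. The chest overhangs the bottom drawer: load it in the part that stands out in front
- drawer_floor (a point): centre of the bottom drawer's inner floor, on its upper face, 15 mm above the table; moves with the drawer. x points into the chest (shutting direction), y along the width, z up. Inside it reaches x = -86 to +87 mm, y = -133 to +133 mm; side and back walls 41 mm high, front 51 mm high and 9 mm thick. Shut, there are 52 mm of height inside: the stamp cannot go in standing
- drawer_knob (a point): middle of the outer end of the bottom drawer's round brass knob (20 mm in diameter), 34 mm above the table, 23 mm in front of the drawer's front; axes as drawer_floor. The chest rises straight above the shut drawer's front, so a gripper pointing straight down strikes it before the drawer is home: push the knob with the tool leaning back about 30 degrees
- chest_drawer0 (a joint): how far the bottom drawer is open, in m: 0 fully shut, 0.13 fully open; it starts nearly fully open, slides easily (1 to 2 N) and stays where it is left
- round_stamp_mid (a point): centre of the round fired-clay stamp, 26 mm in diameter and 56 mm high, standing upright on the table on the left, near the square stamp; to be left alone
- rib: wooden kidney-shaped rib, 50 x 110 x 8 mm, lying on the table, origin at the centre of its underside; to be left alone
- clay: ball of clay, 50 mm wide and 42 mm high, origin at the centre of its underside; to be left alone

How it is judged:
On the way:
1. the square stamp lies in the open bottom drawer, let go (value of joint chest_drawer0 above 0.04 m and x of square_stamp_mid in the frame of drawer_floor between -0.09 and 0.09 m and y of square_stamp_mid in the frame of drawer_floor between -0.135 and 0.135 m and z of square_stamp_mid in the frame of drawer_floor between 0 and 0.02 m and contact force between square_stamp and the fingers below 0.1 N), for 0.2 s.
At the end, for the whole second after the job is handed in: the bottom drawer is shut to within 5 mm and the square stamp lies flat and at rest on its floor (its centre less than 20 mm above the floor, inside the drawer's walls) (value of joint chest_drawer0 below 0.005 m and x of square_stamp_mid in the frame of drawer_floor between -0.09 and 0.09 m and y of square_stamp_mid in the frame of drawer_floor between -0.135 and 0.135 m and z of square_stamp_mid in the frame of drawer_floor between 0 and 0.02 m and linear speed of square_stamp below 0.02 m/s); the robot touches nothing.
It fails at once if the round stamp, rib or clay ball is shifted by more than 30 mm (distance of any of round_stamp_mid, rib, clay from where it was at the start of the episode above 0.03 m).
It also fails if it takes over 51 s, if anything falls off the work surface, if the arm or the gripper's body presses on something with over 40 N, if the wrist force passes 120 N, or if a joint passes its speed limit or range.

## Working session

There is one attempt and no reset: what is moved stays moved. The work goes in short steps, each a Python script; the robot and the scene stay as the last script left them, time stands still between calls to the robot, and variables do not carry over. Pictures are saved under pics/ and viewed, and the job is handed in when it is done.

```bash
mkdir -p pics; ls
cat > h.py <<'E'
from cell import *
import numpy as np, cv2
from scipy.spatial.transform import Rotation as R
def ray(f,px):
    u=np.array([(px[0]-f["cx"])/f["fx"],(px[1]-f["cy"])/f["fy"]])
    s=u.copy()
    for _ in range(30): s=u/(1+f["k1"]*(s@s))
    T=np.array(f["cam_to_world"]); d=T[:3,:3]@np.array([s[0],s[1],1]); return T[:3,3],d/np.linalg.norm(d)
def onz(f,px,z):
    o,d=ray(f,px); return o+d*(z-o[2])/d[2]
def tri(f1,p1,f2,p2):
    o1,d1=ray(f1,p1);o2,d2=ray(f2,p2)
    A=np.stack([d1,-d2],1); t=np.linalg.lstsq(A,o2-o1,rcond=None)[0]
    a=o1+t[0]*d1;b=o2+t[1]*d2
    return (a+b)/2,np.linalg.norm(a-b)
def save(f,n): cv2.imwrite("pics/"+n,cv2.cvtColor(f["img"],cv2.COLOR_RGB2BGR))
def proj(f,P):
    T=np.linalg.inv(np.array(f["cam_to_world"])); c=T[:3,:3]@np.array(P)+T[:3,3]; s=c[:2]/c[2]; s=s*(1+f["k1"]*(s@s))
    return np.array([f["fx"]*s[0]+f["cx"],f["fy"]*s[1]+f["cy"]])
E
python3 - <<'E'
from h import *
np.set_printoptions(precision=4,suppress=True)
F={c:grab_frame(c) for c in("side","top")}
for c in F:
    f=F[c]; save(f,c+"0.png"); print(c,f["fx"],f["k1"],np.array(f["cam_to_world"])[:3,3], np.array(f["cam_to_world"])[:3,2])
P={}
for n in["square_stamp_mid","chest_top_front","drawer_floor","drawer_knob","round_stamp_mid","rib","clay"]:
    for c in F:
        r=tip_of(c,n); P[c,n]=r
        print(c,n,[(np.round(x["centre"],1),round(x["score"],2)) for x in r[:3]])
    if P["side",n] and P["top",n]: print("  tri",tri(F["side"],P["side",n][0]["centre"],F["top"],P["top",n][0]["centre"]))
print(get_state())
E
```

```text
pics
side 497.0191841633041 0.04402410630661227 [0.5186 1.2697 0.6053] [-0.0362 -0.9366 -0.3485]
top 392.3383549625091 -0.015878398356816415 [0.3453 0.0236 1.1576] [ 0.135   0.0032 -0.9908]
side square_stamp_mid [(array([305.6, 269.5]), 0.57)]
top square_stamp_mid [(array([268.5, 202.2]), 0.65)]
  tri (array([0.5024, 0.1769, 0.0016]), np.float64(0.002986582012652397))
side chest_top_front [(array([279.3, 147.1]), 0.92)]
top chest_top_front [(array([412.5, 166.9]), 0.6)]
  tri (array([ 0.5661, -0.2027,  0.2152]), np.float64(0.00019200080434823345))
side drawer_floor [(array([286.1, 210.6]), 0.96)]
top drawer_floor [(array([388.6, 184.3]), 0.75)]
  tri (array([ 0.5556, -0.1782,  0.0168]), np.float64(0.007260796547641065))
side drawer_knob [(array([290.3, 218.7]), 0.61)]
top drawer_knob [(array([266.9, 201.3]), 0.67), (array([350.4, 192.2]), 0.61)]
  tri (array([0.5119, 0.1635, 0.1302]), np.float64(0.04616534421891167))
side round_stamp_mid [(array([308.2, 294. ]), 0.65)]
top round_stamp_mid [(array([390.4, 188.5]), 0.67), (array([209.6, 204.4]), 0.58)]
  tri (array([ 0.5444, -0.2316, -0.304 ]), np.float64(0.11739308297425588))
side rib [(array([360.9, 255. ]), 0.74)]
top rib []
side clay [(array([376.3, 273.2]), 0.61)]
top clay [(array([261.3, 263.8]), 0.7)]
  tri (array([ 0.3247,  0.1934, -0.0066]), np.float64(0.0047900977797199745))
{'clock': 0.8, 'q': array([ 1.0218,  0.3262, -0.1926,  1.052 ,  0.    ,  1.4366]), 'joint_velocities': array([-0.001 , -0.0016, -0.0009, -0.0004,  0.0016,  0.0011]), 'tau': array([ -0.0001, -44.327 ,  26.2747,   0.0007,  -0.    ,   0.    ]), 'position': array([0.2216, 0.5034, 0.2313]), 'eef_rot': array([-2.6312, -1.7164, -0.0001]), 'contact_force': array([0.2028, 0.7514, 0.8921]), 'wrist_torque': array([ 0.0444,  0.0001, -0.0218]), 'finger_gap': 0.998897614268286}
```

View pics/side0.png

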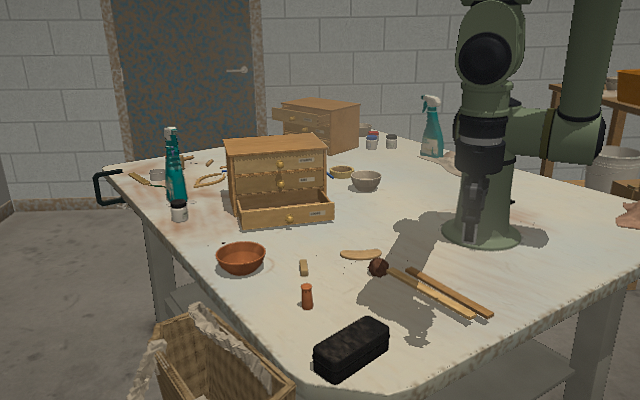

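View pics/top0.png

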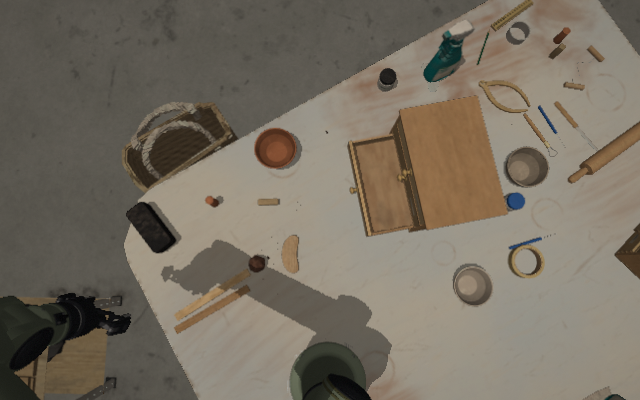

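The side view shows the square stamp at (304,267), the round stamp at (307,296), the rib at (361,255), the clay at (377,267) and the bottom knob at (290,219). In the top view the square stamp is at (269,202), the round one at (211,201) and the knob at about (352,190). The network's top hit for the knob was wrong. Next I refine with masks and zooms.

Run:
```python
from h import *
np.set_printoptions(precision=4,suppress=True)
F={c:grab_frame(c) for c in("side","top")}
P={}
for c,n in[("top","square_stamp_mid"),("side","square_stamp_mid")]:
    for r in silhouettes(c,n)[:3]:
        m=r["mask"].astype(np.uint8); print(c,n,r["score"],r["centre"],m.sum())
        ct=max(cv2.findContours(m,0,2)[0],key=cv2.contourArea); b=cv2.minAreaRect(ct); print(b)
        if c=="top" and m.sum()<2000:
            pts=cv2.boxPoints(b); W=np.array([onz(F[c],p,0.018)[:2] for p in pts]); print(W, np.linalg.norm(np.diff(W,axis=0),axis=1),W.mean(0))
f=F["top"]; k=tri(F["side"],[290,219],f,[352,190]); print("knob",k)
for n,P in dict(square=[.5,.177,.009]).items(): print(n,proj(F["top"],P),proj(F["side"],P))
z=cv2.resize(f["img"][90:240,250:450],None,fx=4,fy=4,interpolation=cv2.INTER_CUBIC); save({"img":z},"topz.png")
z=cv2.resize(F["side"]["img"][125:315,210:410],None,fx=3,fy=3,interpolation=cv2.INTER_CUBIC); save({"img":z},"sidez.png")
```

```text
top square_stamp_mid 0.66 [428.3, 171.5] 16130
((421.88446044921875, 167.59913635253906), (124.18604278564453, 150.39805603027344), 79.11447143554688)
top square_stamp_mid 0.36 [209.9, 201.4] 90
((211.30001831054688, 201.4000244140625), (12.521980285644531, 7.602630138397217), 26.56505012512207)
[[0.5001 0.3643]
 [0.5204 0.3553]
 [0.5042 0.3215]
 [0.4839 0.3305]] [0.0222 0.0375 0.0222] [0.5022 0.3429]
side square_stamp_mid 0.65 [302.9, 266.3] 142
((303.6399841308594, 266.9800109863281), (17.960514068603516, 8.626703262329102), 81.8698959350586)
knob (array([ 0.5386, -0.0691,  0.0335]), np.float64(0.0009756567261665488))
square [268.0637 203.1749] [305.925  266.7638]
```

View pics/topz.png

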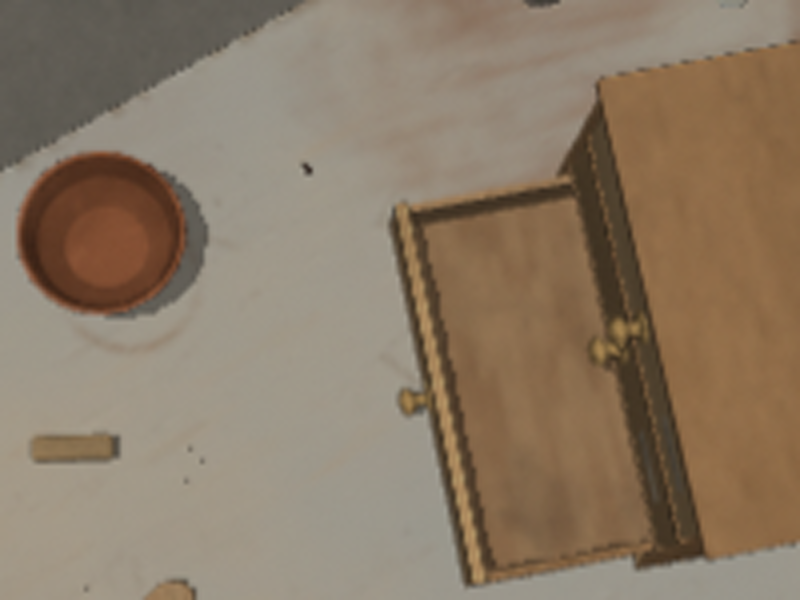

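View pics/sidez.png

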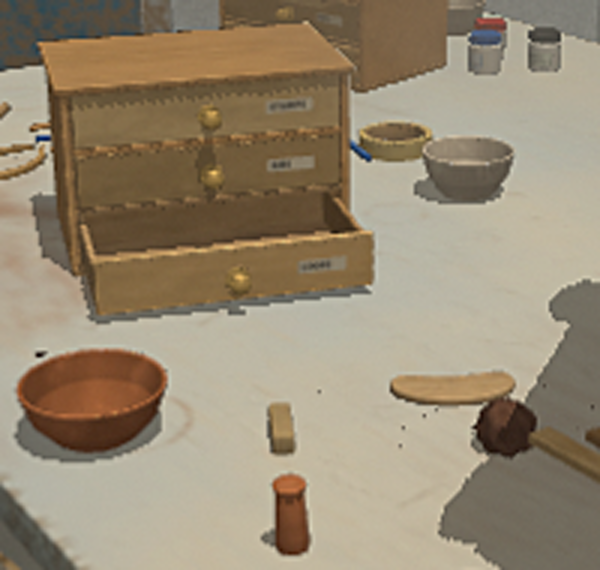

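The top zoom shows the stamp's top face at about zoom (71,448). The drawer front runs from (395,208) to (470,583) and the chest's top front edge from (600,80) to (705,557). Now I compute these in world coordinates and check the sizes.

Run:
```python
from h import *
np.set_printoptions(precision=4,suppress=True)
F={c:grab_frame(c) for c in("side","top")}
f=F["top"];s=F["side"]
zt=lambda x,y:[250+x/4-.375,90+y/4-.375]
zs=lambda x,y:[210+x/3-.33,125+y/3-.33]
for n,a,b,z in[("drawer front outer top",zt(393,208),zt(470,583),.066),("chest top",zt(600,82),zt(705,557),.205),("stamp upper edge",zt(30,436),zt(113,433),.018),("stamp lower",zt(30,461),zt(113,458),.018)]:
    A=onz(f,a,z);B=onz(f,b,z);d=B-A; print(n,A,B,np.linalg.norm(d),"deg",np.degrees(np.arctan2(d[1],d[0])))
# colour segmentation of stamp in top
hsv=cv2.cvtColor(f["img"],cv2.COLOR_RGB2HSV); sub=hsv[190:215,250:290]; m=((sub[...,1]>70)).astype(np.uint8)
ys,xs=np.nonzero(m); b=cv2.minAreaRect(np.stack([xs+250,ys+190],1).astype(np.float32)); print("seg top",b,xs.mean()+250,ys.mean()+190,m.sum())
print('\n'.join(''.join('#' if v else '.' for v in r) for r in m))
pairs={"drawer left far corner":(zt(470,583),zs(374,235)),"drawer far":(zt(393,208),zs(95,262)),"chest near":(zt(705,557),zs(352,72)),"chest far":(zt(600,82),zs(50,92)),"knob":(zt(403,401),zs(238,282))}
for n,(a,b) in pairs.items(): print(n,*tri(f,a,s,b))
r=silhouettes("side","square_stamp_mid")[0]; print(r["centre"],onz(s,r["centre"],.01), tri(f,(267.5,201.6),s,r["centre"]))
for n in ["round_stamp_mid","rib","clay"]: pass
print("round",tri(f,zt(0,0),s,zs(0,0))[0]*0, onz(s,zs(290,548),0),onz(f,[211,201],.05))
```

```text
drawer front outer top [ 0.6732 -0.0545  0.066 ] [ 0.4052 -0.1084  0.066 ] 0.2733336482829669 deg -168.6298890078094
chest top [ 0.7155 -0.1757  0.205 ] [ 0.415  -0.2346  0.205 ] 0.3062184791221974 deg -168.92080751397378
stamp upper edge [0.5119 0.2084 0.018 ] [0.5148 0.1474 0.018 ] 0.06101136353352991 deg -87.25497251114913
stamp lower [0.4934 0.2077 0.018 ] [0.4963 0.1469 0.018 ] 0.06087897465863118 deg -87.25420745619257
seg top ((268.0, 201.5), (5.0, 20.0), 90.0) 267.83870967741933 201.5 124
........................................
........................................
........................................
........................................
........................................
........................................
........................................
........................................
........................................
........####################............
........#####################...........
........#####################...........
........#####################...........
........#####################...........
........####################............
........................................
........................................
........................................
........................................
........................................
........................................
........................................
........................................
........................................
........................................
drawer left far corner [ 0.4056 -0.1087  0.064 ] 0.0005891131943569666
drawer far [ 0.6752 -0.0546  0.0657] 0.003703010708577362
chest near [ 0.417  -0.2369  0.1969] 0.0028010877230619405
chest far [ 0.721  -0.177   0.1996] 0.006434883270507781
knob [ 0.5399 -0.0642  0.0364] 0.00395699822335925Traceback (most recent call last):
  File "<stdin>", line 15, in <module>
IndexError: list index out of range
```

The sizes agree (stamp 61 x 18.5 mm, drawer 273 mm wide, heights within 8 mm). The stamp is at (0.504, 0.178) with its axis at 92.7°. The chest's x axis points along -78.8° and the drawer is about 0.126 m open. Next is the grasp.

```bash
cat >> h.py <<'E'
def down(a): return (R.from_euler('z',a,degrees=True)*R.from_euler('x',180,degrees=True)).as_rotvec()
E
python3 - <<'E'
from h import *
np.set_printoptions(precision=4,suppress=True)
for a in(2.75,182.75): print(a,ik([.5041,.1776,.12],down(a)),ik([.5041,.1776,.005],down(a)))
for a in(11.2,191.2): print(a,ik([.505,-.145,.15],down(a)),ik([.505,-.145,.022],down(a)))
a=2.75
cands=[(np.abs(ik([.5041,.1776,.12],down(x)))[5],x) for x in(2.75,182.75) if ik([.5041,.1776,.12],down(x)) is not None]
a=min(cands)[1];print(a)
movep([.5041,.1776,.12],down(a))
move_l([.5041,.1776,.03],.15)
print(move_l([.5041,.1776,.005],.05,until_force=8))
s=get_state();print(s["position"],s["contact_force"])
f=grab_frame("top");save({"img":cv2.resize(f["img"][150:260,200:330],None,fx=4,fy=4)},"g_top.png")
f=grab_frame("side");save({"img":cv2.resize(f["img"][160:330,210:420],None,fx=3,fy=3)},"g_side.png")
grab(40)
s=get_state();print(s["finger_gap"],s["position"],s["contact_force"],s["clock"])
E
```

```text
2.75 [ 0.2006  0.4001 -0.3926  0.7781  0.      1.7234] [ 0.2006  0.5587 -0.4967  0.5153  0.      1.7234]
182.75 [ 0.2006  0.4001 -0.3926  0.7781  0.     -1.4182] [ 0.2006  0.5587 -0.4967  0.5153  0.     -1.4182]
11.2 [-0.4202  0.3518 -0.3787  0.8402  0.      0.9552] [-0.4202  0.5199 -0.5097  0.5412  0.      0.9552]
191.2 [-0.4202  0.3518 -0.3787  0.8402  0.     -2.1864] [-0.4202  0.5199 -0.5097  0.5412  0.     -2.1864]
182.75
False
[0.5039 0.1776 0.0048] [ 0.407   0.2578 -0.1481]
0.19572072413760522 [0.5044 0.1777 0.0052] [0.3814 0.6408 2.4128] 5.7
```

View pics/g_side.png

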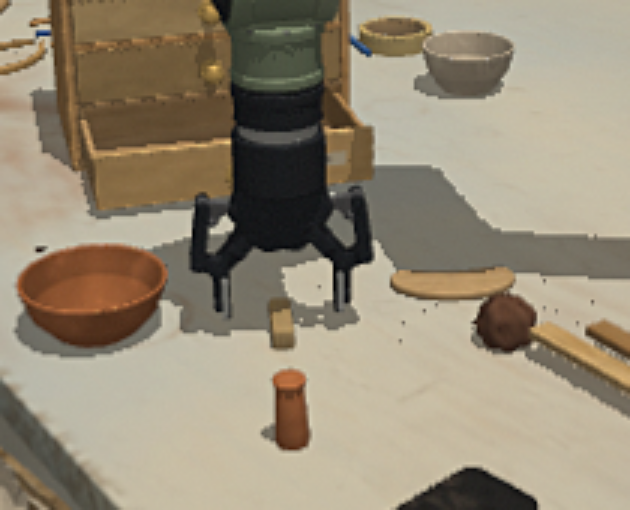

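The image was taken before closing: the stamp sits between the fingers at crop (281,325). The gap of 0.196 (about 17 mm) means it is held. Lifting and checking.

Run:
```python
from h import *
np.set_printoptions(precision=4,suppress=True)
move_l([.5041,.1776,.17],.15)
movep([.505,-.145,.17],down(191.2))
s=get_state();print(s["finger_gap"],s["position"],s["contact_force"],s["clock"])
f=grab_frame("top");save({"img":cv2.resize(f["img"][90:260,240:440],None,fx=4,fy=4)[:600]},"p_top.png")
f=grab_frame("side");save({"img":cv2.resize(f["img"][110:300,210:420],None,fx=3,fy=3)},"p_side.png")
```

```text
0.19810696265684172 [ 0.505  -0.1441  0.1697] [ 0.1997  0.2419 -0.2811] 8.175
```

View pics/p_side.png

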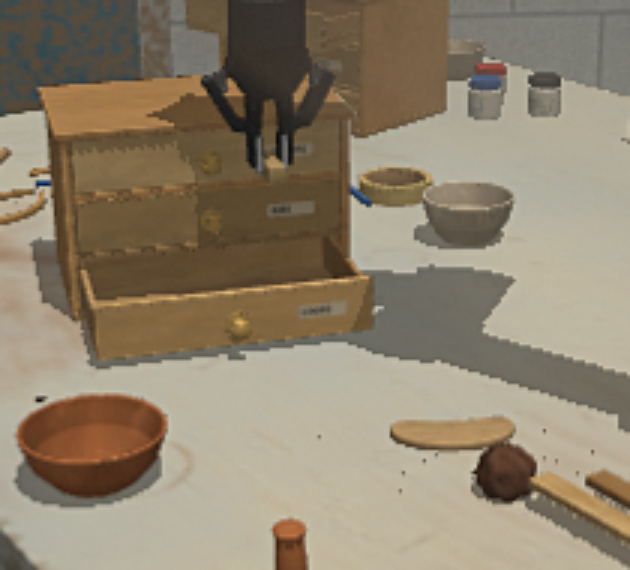

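View pics/p_top.png

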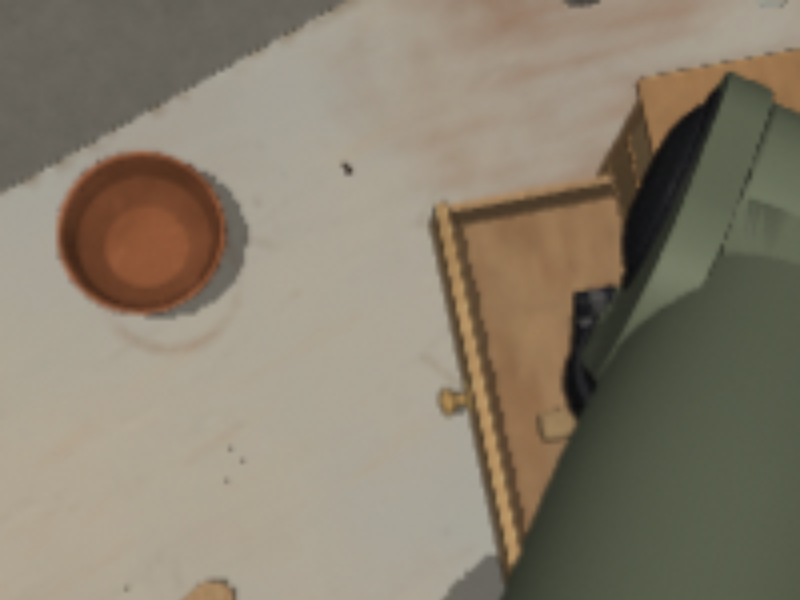

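The stamp is held level at crop (275,170) in the side view, and its end shows inside the drawer front in the top view. Lowering with a force guard, shifted 4 mm away from the chest.

Run:
```python
from h import *
np.set_printoptions(precision=4,suppress=True)
p=[.5041,-.141]
move_l([*p,.17],.1)
print(move_l([*p,.05],.15,until_force=10))
print(move_l([*p,.0205],.04,until_force=6))
s=get_state();print(s["position"],s["contact_force"],s["clock"])
```

```text
False
True
[ 0.5035 -0.141   0.0204] [-1.2702 -1.3466  4.6804] 10.1917
```

Contact came at TCP z = 0.0204, exactly where the stamp meets the floor. Releasing.

Run:
```python
from h import *
np.set_printoptions(precision=4,suppress=True)
p=[.5041,-.141]
let_go(); sleep(.3)
move_l([*p,.17],.15)
movep([.5,.05,.2],down(191.2))
print(get_state()["clock"])
f=grab_frame("top");save({"img":cv2.resize(f["img"][90:240,240:440],None,fx=4,fy=4)},"r_top.png")
f2=grab_frame("side");save({"img":cv2.resize(f2["img"][110:300,210:420],None,fx=3,fy=3)},"r_side.png")
for k in [(.53,-.0615,.034)]: print(proj(f,k),proj(f2,k))
for n in["drawer_knob","square_stamp_mid"]:
    for c in("top","side"): print(n,c,[(np.round(x["centre"],1),round(x["score"],2)) for x in tip_of(c,n)[:3]])
```

```text
13.1
[349.4165 192.6992] [293.1179 219.7999]
drawer_knob top [(array([351.7, 188.9]), 0.76)]
drawer_knob side [(array([291.9, 218.3]), 0.69)]
square_stamp_mid top [(array([375.2, 204.8]), 0.45)]
square_stamp_mid side []
```

View pics/r_top.png

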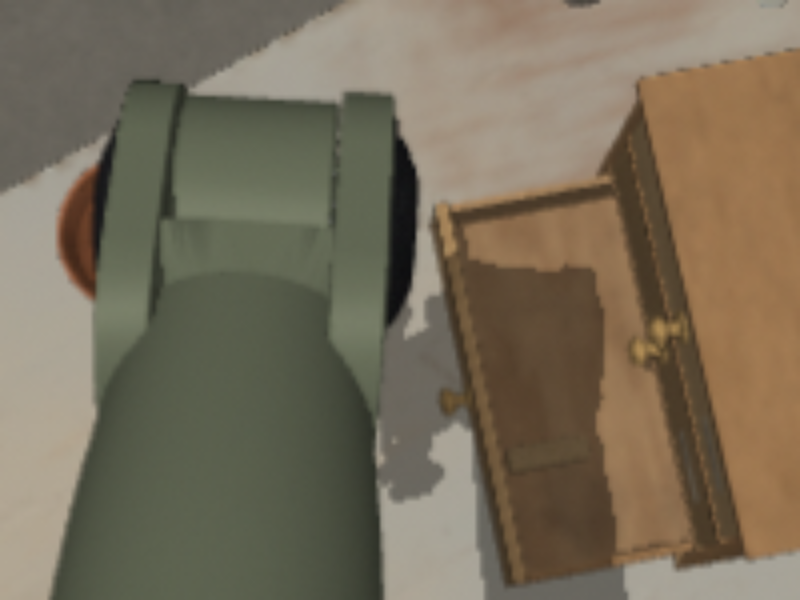

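View pics/r_side.png

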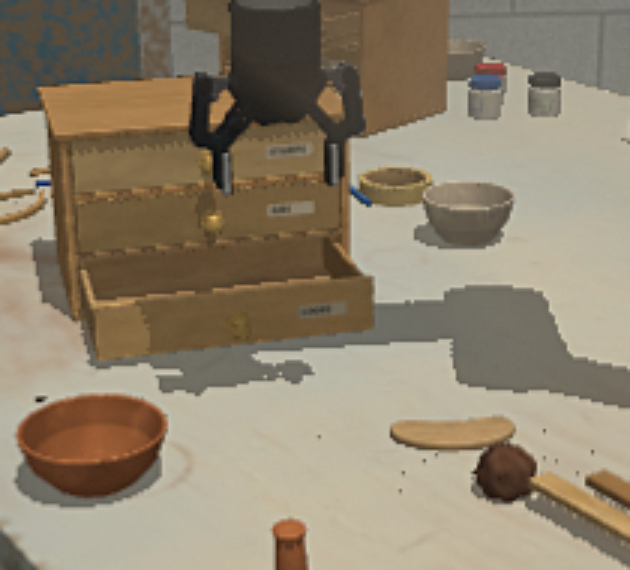

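The stamp lies flat in the drawer at crop (548,455) of the top view, clear of the front, and the drawer has not moved. Now closing the fingers and pushing the knob with a 30° lean.

Run:
```python
from h import *
np.set_printoptions(precision=4,suppress=True)
f=grab_frame("top");s=grab_frame("side")
print(tri(f,(351.7,188.9),s,(291.9,218.3)))
th=np.radians(-78.8); xd=np.array([np.cos(th),np.sin(th),0]); yd=np.array([-xd[1],xd[0],0]); Z=np.array([0,0,1.])
z=-np.cos(np.pi/6)*Z+.5*xd
K=np.array([.5375,-.063,.0]); Tz=.028
best=None
for sg in(1,-1):
    x=sg*yd; M=np.stack([x,np.cross(z,x),z],1); r=R.from_matrix(M).as_rotvec()
    qs=[ik(K+d*xd+[0,0,h],r) for d,h in((-.06,.15),(-.06,Tz),(0,Tz),(.06,Tz),(.13,Tz))]
    print(sg,*qs,sep="\n")
    if all(q is not None for q in qs):
        c=abs(np.array(qs)[:,5]).max()
        if best is None or c<best[0]: best=(c,r,x)
np.save("push.npy",np.array([best[1],xd,K])); r=best[1]; print(best)
grab(20)
movep(K-.06*xd+[0,0,.15],r)
move_l(K-.06*xd+[0,0,Tz],.15,until_force=8)
st=get_state();print(st["position"],st["contact_force"],st["finger_gap"],st["clock"])
f=grab_frame("side");save({"img":cv2.resize(f["img"][110:300,210:420],None,fx=3,fy=3)},"k_side.png")
f=grab_frame("top");save({"img":cv2.resize(f["img"][90:240,240:440],None,fx=4,fy=4)},"k_top.png")
```

```text
(array([ 0.537 , -0.0676,  0.037 ]), np.float64(0.007292804318548654))
1
[ 0.1409  0.3788 -0.46    0.7006 -0.5227  1.5079]
[ 0.1409  0.561  -0.564   0.4143 -0.5227  1.5079]
[ 0.0242  0.5501 -0.5898  0.3327 -0.5152  1.3736]
[-0.0899  0.5492 -0.5961  0.2644 -0.5004  1.2442]
[-0.2159  0.5603 -0.5785  0.2052 -0.4761  1.1041]
-1
[ 0.1409  0.3788 -0.46    0.7006 -0.5227 -1.6337]
[ 0.1409  0.561  -0.564   0.4143 -0.5227 -1.6337]
[ 0.0242  0.5501 -0.5898  0.3327 -0.5152 -1.768 ]
[-0.0899  0.5492 -0.5961  0.2644 -0.5004 -1.8974]
[-0.2159  0.5603 -0.5785  0.2052 -0.4761 -2.0375]
(np.float64(1.5078548232089117), array([2.6072, 0.2556, 0.0685]), array([0.981 , 0.1942, 0.    ]))
[ 0.5265 -0.0041  0.0287] [-0.5123  0.0976  0.28  ] 0.005221781121693402 18.025
```

View pics/k_side.png

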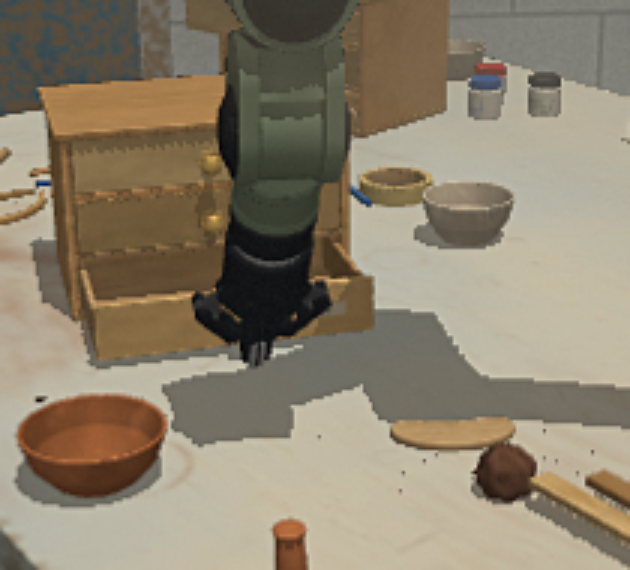

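View pics/k_top.png

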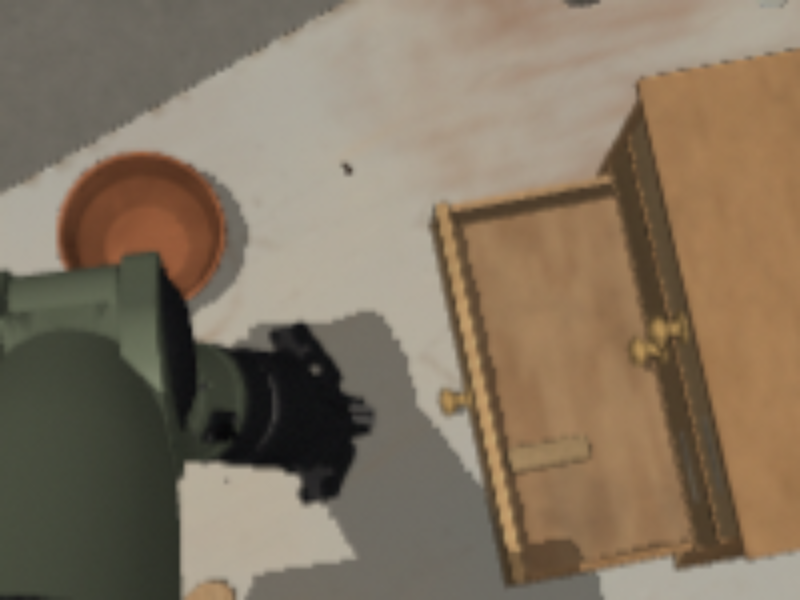

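The tip at top crop (368,415) lines up with the knob at (453,401) along the shutting direction. The stamp lies clear at (550,455). Pushing.

Run:
```python
from h import *
np.set_printoptions(precision=4,suppress=True)
r,xd,K=np.load("push.npy"); K=K+[0,0,.028]
def go(d,v,F):
    h=move_l(K+d*xd,v,until_force=F); s=get_state()
    print(d,h,"at",(s["position"]-K)@xd,s["contact_force"]@xd,s["contact_force"],s["clock"]); return h
go(-.02,.08,8)
go(.0,.03,8)
h=go(.09,.06,8)
if not h: go(.14,.025,12)
f=grab_frame("side");save({"img":cv2.resize(f["img"][110:300,210:420],None,fx=3,fy=3)},"s_side.png")
f=grab_frame("top");save({"img":cv2.resize(f["img"][90:240,240:440],None,fx=4,fy=4)},"s_top.png")
```

```text
-0.02 False at -0.0198747908708717 0.11358529782116344 [-0.2916 -0.1735  0.4228] 18.775
0.0 False at 9.849632052220146e-05 0.48847620362906563 [-0.1709 -0.5318  0.0921] 19.5917
0.09 False at 0.08970810033351417 -0.5091914282891074 [ 0.221   0.5628 -0.1921] 21.2417
0.14 True at 0.11652057373874417 -3.3340369025144896 [-0.1989  3.3594  3.1827] 22.4
```

View pics/s_side.png

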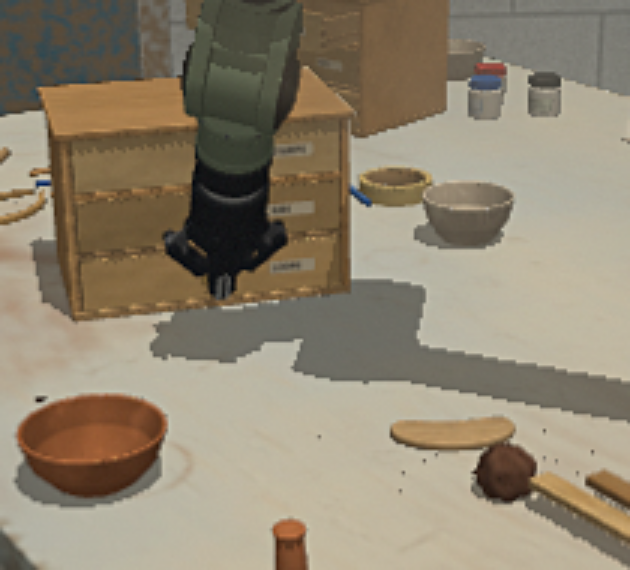

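View pics/s_top.png

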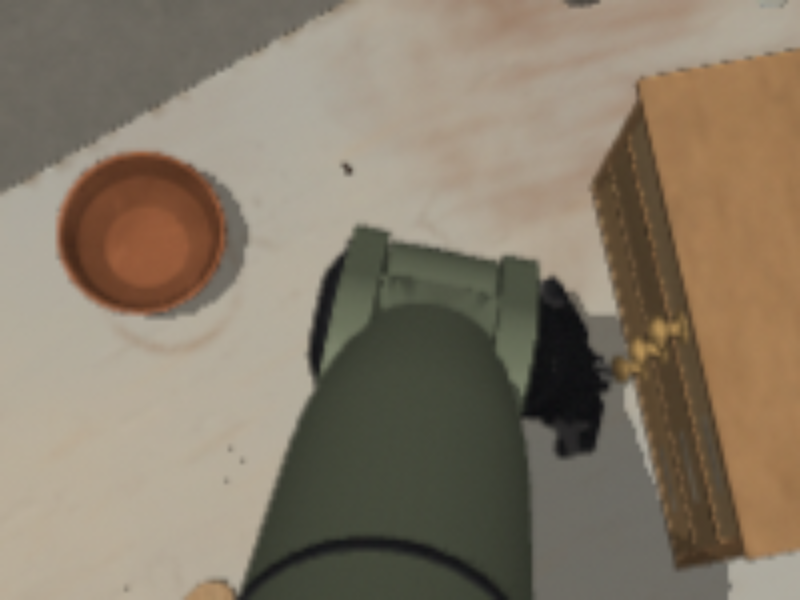

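The drawer looks shut, stopping at 0.1165 where I expected about 0.116. I give one firmer confirming push, back off and inspect.

Run:
```python
from h import *
np.set_printoptions(precision=4,suppress=True)
r,xd,K=np.load("push.npy"); K=K+[0,0,.028]
print(move_l(K+.135*xd,.02,until_force=20)); s=get_state(); print((s["position"]-K)@xd,s["contact_force"])
move_l(K+.03*xd,.1)
move_l(K-.03*xd+[0,0,.15],.15)
movep([.35,.2,.35],down(45))
sleep(.3)
f=grab_frame("top");s=grab_frame("side")
save({"img":cv2.resize(f["img"][90:290,190:450],None,fx=3,fy=3)},"e_top.png")
save({"img":cv2.resize(s["img"][125:315,210:410],None,fx=3,fy=3)},"e_side.png")
T=tip_of("top","drawer_knob");S=tip_of("side","drawer_knob"); print(T,S)
if T and S: print(tri(f,T[0]["centre"],s,S[0]["centre"]))
print("expected shut knob px",proj(f,[.5345+.126*xd[0],-.059+.126*xd[1],.034]),proj(s,[.5345+.126*xd[0],-.059+.126*xd[1],.034]),get_state()["clock"])
```

```text
True
0.1164429642647002 [-0.529   3.4817  3.2806]
[{'centre': [390.3, 186.1], 'score': 0.71}] [{'centre': [284.4, 205.5], 'score': 0.64}]
(array([ 0.5541, -0.1811,  0.0317]), np.float64(0.005624620176026436))
expected shut knob px [391.0175 183.3484] [283.707  204.8258] 26.9083
```

View pics/e_top.png

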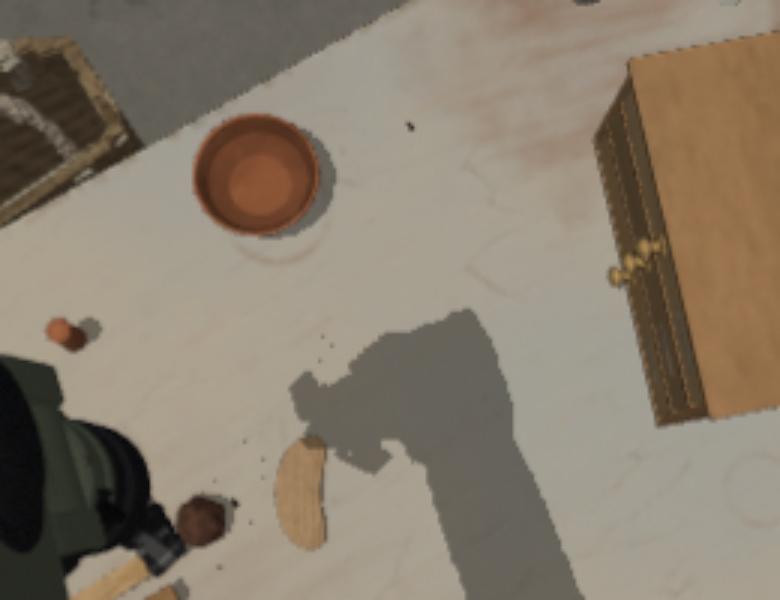

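View pics/e_side.png

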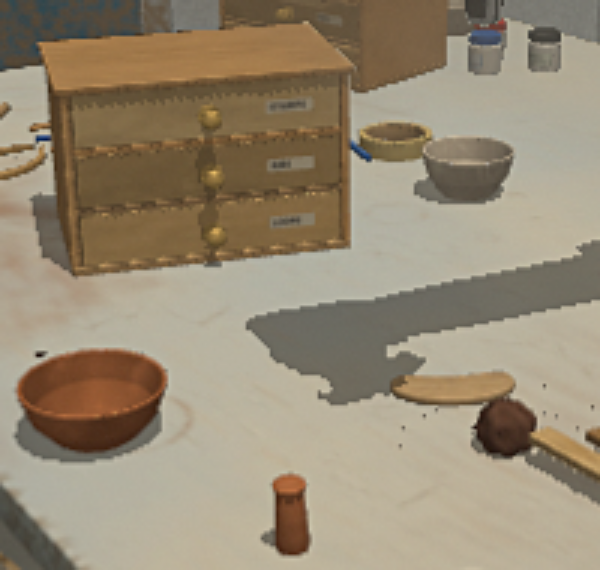

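Both views show the drawer flush with the chest: the knob is at side crop (215,236), in line with the upper two. Round stamp, rib and clay are unmoved, and the arm is clear. Handing in.

```bash
python3 -c "
from cell import *
print(get_state()['contact_force'],get_state()['clock']); print(sign_off())"
```

```text
[-0.20317066  0.0276828   0.07925427] 26.9083
the job is handed in; nothing more can be done
None
```

I put the square stamp flat on the bottom drawer's floor, let it go, and pushed the drawer shut by its knob with the tool leaning back 30°. I handed the job in at about 27 s.

**What the last checks showed**
- **Stamp:** it touched the drawer floor at the expected height. After release the top view showed it lying flat, clear of the drawer front. It can't be seen now that the drawer is shut.
- **Drawer:** it stopped at 0.1165 m of tool travel, where I expected about 0.116 m. A second push, set to stop at 20 N, ended at the same place. In both views its front is flush and its knob lines up with the two above it.
- **Other things:** the round stamp, rib and clay ball look unmoved. The arm was clear and touching nothing.

**What disagreed**
- **Wrong detections:** the networks got several top-view points wrong at first, including the knob and the round stamp. I took those points from zoomed pictures instead.
- **Knob position:** measured from the two views, it had moved 115 mm, against the 126 mm I estimated the drawer was open. The two lines of sight missed each other by 6–7 mm, so I relied on the hard stop and the pictures.
- **Chest top:** its corners came out 5–8 mm below the stated 205 mm. The network's point for the middle of that edge came out 10 mm above it.

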